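# Slide the pinning dish between the tins to the cork mat

## Task

Lock pins stand sorted in the round metal pinning dish, so it must not be picked up or tipped: push it along the bench, through the lane between the grease tin and the polish tin, until it lies wholly on the round cork mat. Neither the dish nor the robot may touch the two tins. Leave the dish at rest there and let go.

Things in the scene. Friction and masses are not known exactly. Their poses are not given: they have to be found in the camera images.
- pin_dish: loose round flat aluminium dish (a disc too wide to grip across), 100 mm in diameter, 26 mm high, about 0.25 kg, with small brass lock pins standing inside its rim; solid and slides flat on the bench at a push of a few newtons, stopping at once when the push ends. It starts on the robot's left. Origin: centre of its underside, z axis up; its turn about z does not matter. The only other round flat thing of like size is a roll of tape.
- cork_mat: round cork mat, 150 mm in diameter, under 1 mm thin and fixed flat on the bench, in front of the robot and a little to its right; things slide on to it without a step. Origin: its centre, on the bench top.
- grease_tin: loose round tin with a press lid, 63 mm in diameter, 46 mm high; one of the two tins that stand between the dish and the mat, at the same distance left of the robot's middle within some 30 mm, one near the robot and the other farther off (which is which changes). Clear lane between the tins: 150 to 210 mm. Origin: centre of its underside.
- rouge_tin: loose round tin of polish with a lid, slimmer and taller, 51 mm in diameter, 60 mm high; the other tin beside the lane. Origin: centre of its underside.

How it is judged:
By the outcome, as a careful person would: the job done as asked, in the order asked, and still so for the second after the job is handed in, with the robot touching nothing.
It also fails if it takes over 54 s, if anything falls off the work surface, if the arm or the gripper's body presses on something with over 40 N, if the wrist force passes 120 N, or if a joint passes its speed limit or range.

## Robot

A 7-joint arm with a two-finger parallel gripper is mounted at the origin on a cart in front of the work surface, level with it; the furniture and walls round the work are solid. World frame = base frame: x ahead of the robot, y to its left, z up, the work surface at z = 0. Lengths are in m, angles in rad, forces in N, time in s.
With the tool pointing down it reaches from about 0.4 to 0.85 m from the base axis. Payload 10.4 kg.
Tool frame: the origin (TCP) lies on the centre line of the jaws, within the pads' length; the fingertips stand 11 mm ahead of it and the grasp point (between the pads) lies 8 mm behind it; z points along the fingers, y is the line along which they close (so a half turn about z gives the same grasp; the last joint's range is limited). The gripper opens to 87 mm and grips with 3 to 60 N. Pads are 19 mm wide; open, the fingers measure 117 mm over their backs; the gripper's body (75 mm by 190 mm) begins 51 mm behind the grasp point.
Start: joints at [1.255, 0.332, -0.065, 1.46, 0.022, 1.35, -0.088], TCP at [0.18, -0.598, 0.234] pointing down, gripper open.
Joint ranges: [-2.6, 2.6], [-0.5, 2.12], [-1.47, 1.34], [0.16, 2.42], [-1.27, 4.41], [0.06, 2.06], [-2.6, 2.6]. Speed limits (rad/s): [2.22, 2.22, 2.79, 2.79, 3.14, 3.14, 3.14].

## Interface

Orientations are given as a unit quaternion [x, y, z, w].
In Python, from bench import r gives the robot as it stands.
- The arm moves only by the shell command python3 -m pendant 'ROWS' [OPENING] [FORCE]. ROWS is JSON, a list of rows, each a list of 4 numbers: the shift along the tool's x, y, z in m, then the turn about the tool's z in rad. A call has 1 to 8 rows; each row shifts and turns the commanded pose from where the row before left it, along the tool's axes as they then stand; what a row does not reach is not made up. A row lasts 1/12 s, in which the tool goes at most 41.7 mm and 7.16 degrees, less where a joint would pass 70% of its speed; a pose out of reach is approached as far as the arm can. A call with a gripper value outside its range is refused whole. OPENING is the opening, from 0 (shut) to 1 (fully open), set as the call begins (- or left out, the last holds). The fingers move at their own pace and stop on an object; FORCE is the grip in N (left out, the last holds). Time passes only in rows, so rows that do not move let the fingers close. It gives the time, the measured TCP pose, the force, the opening and the grip force at its end, in the units of the state.
- r.read_state(): the state, without advancing time (a new reading comes with each control period).
- r.camera(name): name is "scene" or "top"; returns a dict with "img" (400x640x3 uint8, red, green, blue), "camera_matrix" (3x3 intrinsics, pixels), "dist_coeffs" ([k1, k2, p1, p2, k3] as OpenCV has them; the pictures are not rectified), "xyz" and "attitude" of the camera in the world. Camera axes: x right, y down, z forward; pixel columns grow to the right and rows downward; lengths in m; the calibration is good to about 2 mm. A picture is of the moment at which its call begins. There is no depth.
- r.close_job(): hands the job in; it is judged then, once.
Trained networks look in the newest picture that a camera, given by its name, has taken for a name from the list of things; names that differ only in an ending like _2 or _b are one class to them, and where a whole thing is asked for, a point or a joint stands for the part that bears it (a point fixed in the world has none). Each returns a list of dicts, best first, with "score" (0 to 1); they miss things now and then, are a little off and sometimes report something else, mostly with a low value. They report only what shows in the picture. A call takes as long as a camera call.
- r.outline_of(thing, camera): "mask" (400x640 bool, what is visible of it) and "bbox" ([centre column, centre row, width, height] in pixels, round what is visible of it).
The state is a dict: "time": time; "joint_positions": joint angles; "joint_vel": joint speeds; "joint_torque": joint torques, N m; "ee_pos": TCP position; "eef_rot": TCP orientation; "ft_force": force on the tool from outside, world axes, zero at the start; "torque": the same for the moment, N m; "width": finger opening in m; "grip_force": force on a finger pad.
Only numpy, scipy, OpenCV 4.12 (cv2) and the standard library are available. Lean on these libraries where they do the work, as an engineer would, in place of code of your own. Each camera call takes 0.05 s, during which the arm holds its last target. There are 200 camera calls.

## Working session

There is one attempt and no reset: what is moved stays moved. The work goes in short steps, Python scripts to look and compute and a shell command to move; the robot and the scene stay as the last step left them, time stands still between calls to the robot, and variables do not carry over. Pictures are saved under pics/ and viewed, at most 10 in all, crops included, and the job is handed in when it is done.

```bash
mkdir -p pics; cat > h.py <<'E'
import numpy as np,cv2
from bench import r
from scipy.spatial.transform import Rotation as R
def ray(c,uv,z):
    p=cv2.undistortPoints(np.array(uv,float).reshape(-1,1,2),np.array(c["camera_matrix"]),np.array(c["dist_coeffs"])).reshape(-1,2)
    a=np.array(c["attitude"]); M=R.from_quat(a).as_matrix() if a.size==4 else (a if a.shape==(3,3) else R.from_rotvec(a).as_matrix())
    d=np.c_[p,np.ones(len(p))]@M.T; o=np.array(c["xyz"])
    return o+d*((z-o[2])/d[:,2])[:,None]
def look(cam,name,things):
    c=r.camera(cam); im=c["img"][...,::-1].copy()
    if name: cv2.imwrite("pics/"+name,im)
    for t,z in things:
        for d in r.outline_of(t,cam)[:2]:
            cs,_=cv2.findContours(d["mask"].astype(np.uint8),0,1)
            if not cs: continue
            P=ray(c,max(cs,key=len).reshape(-1,2),z)[:,:2].astype(np.float32)
            (x,y),rad=cv2.minEnclosingCircle(P)
            print(cam,t,round(d["score"],2),np.round(d["bbox"]),"circ",round(x,3),round(y,3),round(rad,3),"x",P[:,0].min().round(3),P[:,0].max().round(3),"y",P[:,1].min().round(3),P[:,1].max().round(3))
E
python3 - <<'E'
from h import *
for cam in("top","scene"):
    look(cam,cam+"1.png",[("pin_dish",.026),("cork_mat",0),("grease_tin",.046),("rouge_tin",.06)])
    c=r.camera(cam);print(c["xyz"],c["attitude"])
s=r.read_state();print(s)
E
```

```text
top pin_dish 0.62 [229. 219.  38.  42.] circ 0.575 0.311 0.052 x 0.524 0.624 y 0.261 0.361
top cork_mat 0.84 [376. 250.  59.  56.] circ 0.477 -0.063 0.076 x 0.403 0.553 y -0.137 0.011
top grease_tin 0.93 [287. 241.  23.  28.] circ 0.506 0.164 0.033 x 0.476 0.539 y 0.133 0.196
top rouge_tin 0.85 [283. 150.  17.  30.] circ 0.75 0.164 0.036 x 0.714 0.785 y 0.138 0.19
[0.36299248 0.09712079 1.18924871] [-0.68220034  0.72380139 -0.07557068  0.07073418]
scene pin_dish 0.6 [302. 292.  46.  45.] circ 0.572 0.32 0.057 x 0.517 0.623 y 0.265 0.374
scene pin_dish 0.59 [254. 214.  22.  27.] circ 0.758 0.162 0.046 x 0.722 0.795 y 0.12 0.205
scene cork_mat 0.87 [384. 184.  55.  48.] circ 0.475 -0.063 0.076 x 0.401 0.549 y -0.137 0.012
scene cork_mat 0.49 [254. 216.  19.  28.] circ 0.768 0.145 0.047 x 0.733 0.806 y 0.103 0.189
scene grease_tin 0.83 [350. 245.  27.  30.] circ 0.5 0.179 0.046 x 0.469 0.535 y 0.134 0.225
scene rouge_tin 0.59 [254. 214.  25.  32.] circ 0.745 0.186 0.046 x 0.708 0.78 y 0.143 0.226
[0.36392428 0.73488881 0.93239055] [-0.16050863  0.93310374 -0.31646339  0.05835509]
{'time': 0.6, 'joint_positions': array([ 1.2554085 ,  0.33220734, -0.0647387 ,  1.46010597,  0.02159739,
        1.3498792 , -0.08847074]), 'joint_vel': array([ 0.00153018, -0.00070058,  0.00017334, -0.00016637, -0.00071904,
       -0.00093876,  0.00114402]), 'joint_torque': array([-6.74559251e-04, -6.22767234e+01,  2.44463811e-02, -3.89993727e+01,
       -6.10277988e-02,  3.15762532e-02,  4.56927535e-05]), 'ee_pos': array([ 0.18043683, -0.59841257,  0.23356818]), 'eef_rot': array([9.89298527e-01, 1.45905527e-01, 2.44075867e-05, 4.35645496e-05]), 'ft_force': array([-0.30983335,  0.10409628, -0.50874148]), 'torque': array([ 0.02590115,  0.01275286, -0.00927202]), 'grip_force': 0.0, 'width': 0.08712024828927373}
```

View pics/top1.png

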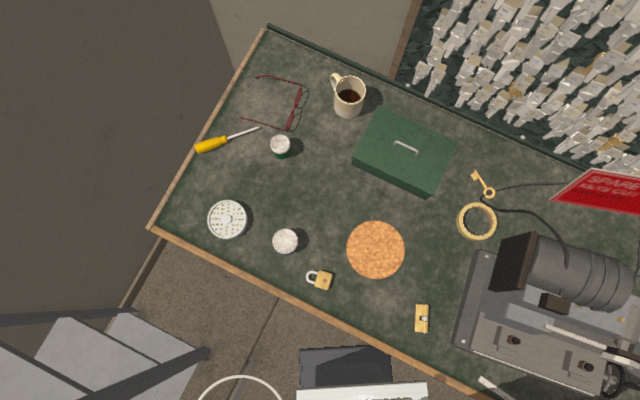

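View pics/scene1.png

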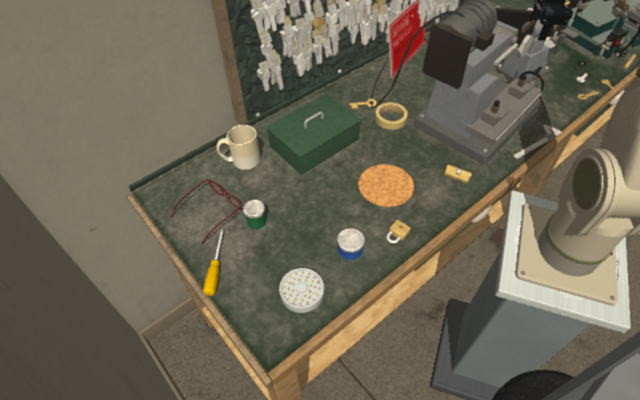

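The top view shows the dish at (229,219), the grease tin at (285,241), the polish tin at (280,147) and the mat at (376,250). The green box (405,150) and the padlock (320,280) are close to the route, and the key machine at (560,290) is close to the arm's start. The scene view agrees with this.

```bash
cat >> h.py <<'E'
def plan(x,y,z,yaw,n,frm=None):
    """rows from current (or given x,y,z,yaw) pose to a tool-down pose, yaw = heading of tool x (deg)"""
    s=r.read_state()
    if frm is None:
        q=R.from_quat(s["eef_rot"]).as_matrix(); frm=[*s["ee_pos"],np.degrees(np.arctan2(q[1,0],q[0,0]))]
    d=np.array([x,y,z])-frm[:3]; dy=(yaw-frm[3]+180)%360-180; rows=[]
    for i in range(n):
        a=np.radians(frm[3]+dy*i/n); e=d/n
        rows.append([round(float(v),4) for v in (e[0]*np.cos(a)+e[1]*np.sin(a), e[0]*np.sin(a)-e[1]*np.cos(a), -e[2], -np.radians(dy)/n)])
    print("t",s["time"],"from",np.round(frm,3)); 
    for i in range(0,n,8): print(str(rows[i:i+8]).replace(" ",""))
E
python3 - <<'E'
from h import *
c=r.camera("top")
px=[(352,155),(434,195),(380,110),(322,285),(334,270),(150,228),(497,237),(455,345),(520,235),(347,115)]
print(np.c_[px,ray(c,px,0)[:,:2].round(3),ray(c,px,.08)[:,:2].round(3)])
cs=r.camera("scene"); px=[(273,168),(360,133),(428,30),(425,75),(240,168),(240,128)]
print(np.c_[px,ray(cs,px,0)[:,:2].round(3),ray(cs,px,.08)[:,:2].round(3)])
plan(.42,-.2,.36,60,24)
E
```

```text
[[ 3.52e+02  1.55e+02  7.33e-01 -2.20e-02  7.08e-01 -1.40e-02]
 [ 4.34e+02  1.95e+02  6.10e-01 -2.30e-01  5.94e-01 -2.08e-01]
 [ 3.80e+02  1.10e+02  8.57e-01 -1.09e-01  8.24e-01 -9.50e-02]
 [ 3.22e+02  2.85e+02  3.94e-01  8.00e-02  3.92e-01  8.10e-02]
 [ 3.34e+02  2.70e+02  4.30e-01  4.70e-02  4.26e-01  5.00e-02]
 [ 1.50e+02  2.28e+02  5.67e-01  5.16e-01  5.53e-01  4.88e-01]
 [ 4.97e+02  2.37e+02  4.90e-01 -3.80e-01  4.81e-01 -3.48e-01]
 [ 4.55e+02  3.45e+02  2.30e-01 -2.39e-01  2.39e-01 -2.16e-01]
 [ 5.20e+02  2.35e+02  4.92e-01 -4.39e-01  4.83e-01 -4.03e-01]
 [ 3.47e+02  1.15e+02  8.48e-01 -1.70e-02  8.15e-01 -9.00e-03]]
[[ 2.73e+02  1.68e+02  7.89e-01 -1.70e-02  7.52e-01  4.80e-02]
 [ 3.60e+02  1.33e+02  5.99e-01 -2.33e-01  5.79e-01 -1.50e-01]
 [ 4.28e+02  3.00e+01  5.17e-01 -8.68e-01  5.04e-01 -7.30e-01]
 [ 4.25e+02  7.50e+01  4.72e-01 -5.82e-01  4.62e-01 -4.69e-01]
 [ 2.40e+02  1.68e+02  8.77e-01  1.40e-02  8.33e-01  7.60e-02]
 [ 2.40e+02  1.28e+02  9.50e-01 -1.35e-01  9.00e-01 -6.00e-02]]
t 0.7 from [ 0.18  -0.598  0.234 16.775]
[[0.0143,-0.013,-0.0053,-0.0314],[0.0148,-0.0126,-0.0053,-0.0314],[0.0151,-0.0121,-0.0053,-0.0314],[0.0155,-0.0116,-0.0053,-0.0314],[0.0159,-0.0111,-0.0053,-0.0314],[0.0162,-0.0106,-0.0053,-0.0314],[0.0165,-0.0101,-0.0053,-0.0314],[0.0168,-0.0096,-0.0053,-0.0314]]
[[0.0171,-0.009,-0.0053,-0.0314],[0.0174,-0.0085,-0.0053,-0.0314],[0.0177,-0.0079,-0.0053,-0.0314],[0.0179,-0.0074,-0.0053,-0.0314],[0.0181,-0.0068,-0.0053,-0.0314],[0.0183,-0.0062,-0.0053,-0.0314],[0.0185,-0.0057,-0.0053,-0.0314],[0.0187,-0.0051,-0.0053,-0.0314]]
[[0.0188,-0.0045,-0.0053,-0.0314],[0.019,-0.0039,-0.0053,-0.0314],[0.0191,-0.0033,-0.0053,-0.0314],[0.0192,-0.0027,-0.0053,-0.0314],[0.0193,-0.0021,-0.0053,-0.0314],[0.0193,-0.0015,-0.0053,-0.0314],[0.0194,-0.0009,-0.0053,-0.0314],[0.0194,-0.0003,-0.0053,-0.0314]]
```

```bash
python3 -m pendant '[[0,0,-0.02,0],[0,0,-0.03,0],[0,0,-0.03,0],[0,0,-0.03,0],[0,0,-0.03,0],[0,0,-0.03,0],[0,0,-0.02,0],[0,0,-0.01,0]]' 0.57; python3 - <<'E'
from h import *
plan(.47,-.28,.43,65,16)
E
```

```text
time: 1.37
ee_pos: [0.1805, -0.5987, 0.4371]
eef_rot: [0.989, 0.146, 0.0, 0.002]
ft_force: [0.4, -0.3, -0.1]
width: 0.0507
grip_force: 0.0
t 1.3667 from [ 0.181 -0.599  0.437 16.777]
[[0.0231,-0.0138,0.0004,-0.0526],[0.0238,-0.0126,0.0004,-0.0526],[0.0244,-0.0113,0.0004,-0.0526],[0.025,-0.01,0.0004,-0.0526],[0.0255,-0.0087,0.0004,-0.0526],[0.0259,-0.0074,0.0004,-0.0526],[0.0262,-0.006,0.0004,-0.0526],[0.0265,-0.0046,0.0004,-0.0526]]
[[0.0267,-0.0032,0.0004,-0.0526],[0.0268,-0.0018,0.0004,-0.0526],[0.0269,-0.0004,0.0004,-0.0526],[0.0269,0.001,0.0004,-0.0526],[0.0268,0.0024,0.0004,-0.0526],[0.0266,0.0038,0.0004,-0.0526],[0.0264,0.0052,0.0004,-0.0526],[0.0261,0.0066,0.0004,-0.0526]]
```

```bash
python3 -m pendant '[[0.015,-0.009,0,-0.04],[0.024,-0.013,0,-0.053],[0.024,-0.011,0,-0.053],[0.025,-0.01,0,-0.053],[0.025,-0.009,0,-0.053],[0.026,-0.007,0,-0.053],[0.026,-0.006,0,-0.053],[0.026,-0.005,0,-0.053]]'; python3 -m pendant '[[0.027,-0.003,0,-0.053],[0.027,-0.002,0,-0.053],[0.027,0,0,-0.053],[0.027,0.001,0,-0.053],[0.027,0.002,0,-0.053],[0.027,0.004,0,-0.053],[0.026,0.005,0,-0.053],[0.026,0.006,0,-0.053]]'; python3 - <<'E'
from h import *
plan(.536,.405,.15,113,24)
print(r.read_state()["joint_positions"].round(2))
E
```

```text
time: 2.03
ee_pos: [0.3201, -0.4468, 0.4337]
eef_rot: [0.938, 0.346, -0.0, 0.0]
ft_force: [0.8, -0.2, -0.7]
width: 0.05
grip_force: 0.0
time: 2.7
ee_pos: [0.4659, -0.2879, 0.4337]
eef_rot: [0.845, 0.536, 0.0, 0.0]
ft_force: [-1.1, -0.5, -0.0]
width: 0.0493
grip_force: 0.0
t 2.7 from [ 0.466 -0.288  0.434 64.761]
[[0.0274,-0.0097,0.0118,-0.0351],[0.0277,-0.0087,0.0118,-0.0351],[0.028,-0.0077,0.0118,-0.0351],[0.0282,-0.0067,0.0118,-0.0351],[0.0284,-0.0057,0.0118,-0.0351],[0.0286,-0.0047,0.0118,-0.0351],[0.0288,-0.0037,0.0118,-0.0351],[0.0289,-0.0027,0.0118,-0.0351]]
[[0.029,-0.0017,0.0118,-0.0351],[0.029,-0.0007,0.0118,-0.0351],[0.029,0.0003,0.0118,-0.0351],[0.029,0.0013,0.0118,-0.0351],[0.0289,0.0024,0.0118,-0.0351],[0.0288,0.0034,0.0118,-0.0351],[0.0287,0.0044,0.0118,-0.0351],[0.0285,0.0054,0.0118,-0.0351]]
[[0.0283,0.0064,0.0118,-0.0351],[0.0281,0.0074,0.0118,-0.0351],[0.0278,0.0083,0.0118,-0.0351],[0.0275,0.0093,0.0118,-0.0351],[0.0271,0.0103,0.0118,-0.0351],[0.0268,0.0112,0.0118,-0.0351],[0.0264,0.0122,0.0118,-0.0351],[0.0259,0.0131,0.0118,-0.0351]]
[ 0.82  0.16 -0.41  1.27  0.07  1.72 -0.02]
```

```bash
python3 -m pendant '[[0.027,-0.01,0.012,-0.035],[0.028,-0.009,0.012,-0.035],[0.028,-0.008,0.012,-0.035],[0.028,-0.007,0.012,-0.035],[0.028,-0.006,0.012,-0.035],[0.029,-0.005,0.012,-0.035],[0.029,-0.004,0.012,-0.035],[0.029,-0.003,0.012,-0.035]]'; python3 -m pendant '[[0.029,-0.002,0.012,-0.035],[0.029,-0.001,0.012,-0.035],[0.029,0,0.012,-0.035],[0.029,0.001,0.012,-0.035],[0.029,0.002,0.012,-0.035],[0.029,0.003,0.012,-0.035],[0.029,0.004,0.012,-0.035],[0.029,0.005,0.012,-0.035]]'; python3 - <<'E'
from h import *
plan(.533,.411,.12,113,8)
print(r.read_state()["joint_positions"].round(2))
E
```

```text
time: 3.37
ee_pos: [0.4869, -0.0559, 0.3372]
eef_rot: [0.762, 0.648, 0.0, 0.0]
ft_force: [0.7, -0.1, 0.4]
width: 0.0496
grip_force: 0.0
time: 4.03
ee_pos: [0.5085, 0.176, 0.2412]
eef_rot: [0.664, 0.748, 0.0, 0.0]
ft_force: [0.4, -1.3, -1.0]
width: 0.05
grip_force: 0.0
t 4.0333 from [ 0.508  0.176  0.241 96.774]
[[0.0288,0.0065,0.0152,-0.0354],[0.0286,0.0075,0.0152,-0.0354],[0.0283,0.0085,0.0152,-0.0354],[0.028,0.0095,0.0152,-0.0354],[0.0276,0.0105,0.0152,-0.0354],[0.0272,0.0115,0.0152,-0.0354],[0.0268,0.0124,0.0152,-0.0354],[0.0263,0.0134,0.0152,-0.0354]]
[ 0.31  0.22 -0.83  1.65  0.17  1.34 -0.43]
```

```bash
python3 -m pendant '[[0.029,0.0065,0.01,-0.035],[0.029,0.0075,0.01,-0.035],[0.028,0.0085,0.01,-0.035],[0.028,0.0095,0.01,-0.035],[0.028,0.0105,0.015,-0.035],[0.027,0.0115,0.02,-0.035],[0.027,0.0125,0.02,-0.035],[0.026,0.0135,0.02,-0.035]]'; python3 - <<'E'
from h import *
print(r.read_state()["joint_positions"].round(2))
look("top","top2.png",[("pin_dish",.026),("grease_tin",.046),("rouge_tin",.06)])
plan(.535,.406,.019,113,8)
E
```

```text
time: 4.7
ee_pos: [0.5338, 0.4115, 0.1254]
eef_rot: [0.553, 0.833, 0.0, 0.0]
ft_force: [0.3, -0.3, 0.5]
width: 0.0495
grip_force: 0.0
[-0.17  0.65 -0.82  1.41  0.48  1.28 -0.62]
top pin_dish 0.98 [231. 216.  34.  36.] circ 0.576 0.311 0.052 x 0.538 0.627 y 0.261 0.36
top grease_tin 0.74 [286. 242.  26.  30.] circ 0.506 0.165 0.035 x 0.471 0.541 y 0.133 0.198
top grease_tin 0.24 [280. 148.  18.  24.] circ 0.753 0.165 0.033 x 0.721 0.785 y 0.141 0.191
top rouge_tin 0.9 [282. 146.  15.  25.] circ 0.749 0.164 0.034 x 0.717 0.782 y 0.138 0.19
t 4.9 from [  0.533   0.411   0.126 112.807]
[[-0.0006,0.0,0.0133,-0.0004],[-0.0006,0.0,0.0133,-0.0004],[-0.0006,0.0,0.0133,-0.0004],[-0.0006,0.0,0.0133,-0.0004],[-0.0006,0.0,0.0133,-0.0004],[-0.0006,0.0,0.0133,-0.0004],[-0.0006,0.0,0.0133,-0.0004],[-0.0006,0.0,0.0133,-0.0004]]
```

View pics/top2.png

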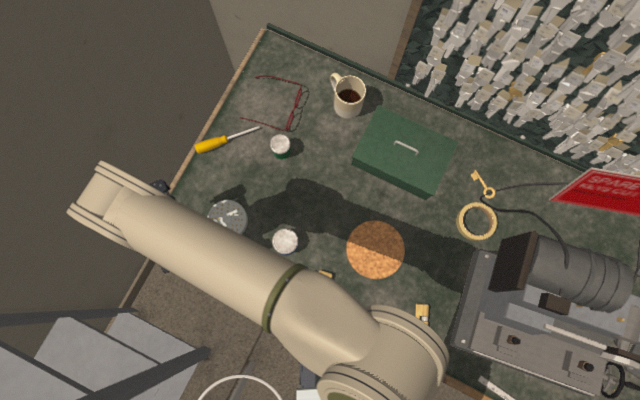

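The dish is unmoved at (228,217) and the gripper is clear beyond it. I'll go down next.

```bash
python3 -m pendant '[[0,0,0.012,0],[0,0,0.015,0],[0,0,0.016,0],[0,0,0.016,0],[0,0,0.016,0],[0,0,0.014,0],[0,0,0.01,0],[0,0,0.006,0]]'; python3 - <<'E'
from h import *
print(r.read_state()["joint_positions"].round(2))
h=np.array([.636-.576,.17-.311]);L=np.hypot(*h);u=h/L;print(np.degrees(np.arctan2(*-u[::-1])),L)
t=np.array([.576,.311])-.068*u; plan(*t,.02,113,4)
e=np.array([.636,.16])-.053*u; plan(*e,.02,113,16,[*t,.02,113])
E
```

```text
time: 5.57
ee_pos: [0.5333, 0.4095, 0.0196]
eef_rot: [0.554, 0.833, -0.001, -0.0]
ft_force: [0.5, 0.0, 0.3]
width: 0.0498
grip_force: 0.0
[-0.19  0.76 -0.77  1.49  0.56  1.12 -0.67]
113.05130091647304 0.1532351134694656
t 5.5667 from [5.33000e-01 4.10000e-01 2.00000e-02 1.12741e+02]
[[-0.0098,0.0002,-0.0001,-0.0011],[-0.0098,0.0002,-0.0001,-0.0011],[-0.0098,0.0002,-0.0001,-0.0011],[-0.0098,0.0002,-0.0001,-0.0011]]
t 5.5667 from [5.49e-01 3.74e-01 2.00e-02 1.13e+02]
[[-0.0111,-0.0002,-0.0,-0.0],[-0.0111,-0.0002,-0.0,-0.0],[-0.0111,-0.0002,-0.0,-0.0],[-0.0111,-0.0002,-0.0,-0.0],[-0.0111,-0.0002,-0.0,-0.0],[-0.0111,-0.0002,-0.0,-0.0],[-0.0111,-0.0002,-0.0,-0.0],[-0.0111,-0.0002,-0.0,-0.0]]
[[-0.0111,-0.0002,-0.0,-0.0],[-0.0111,-0.0002,-0.0,-0.0],[-0.0111,-0.0002,-0.0,-0.0],[-0.0111,-0.0002,-0.0,-0.0],[-0.0111,-0.0002,-0.0,-0.0],[-0.0111,-0.0002,-0.0,-0.0],[-0.0111,-0.0002,-0.0,-0.0],[-0.0111,-0.0002,-0.0,-0.0]]
```

Approach and push roughly the first 40 mm, then look.

```bash
python3 -m pendant '[[-0.01,0,0,0],[-0.01,0,0,0],[-0.01,0,0,0],[-0.008,0,0,0],[-0.006,0,0,0],[-0.006,0,0,0],[-0.006,0,0,0],[-0.006,0,0,0]]';python3 -m pendant '[[-0.008,0,0,0],[-0.008,0,0,0],[-0.008,0,0,0],[-0.008,0,0,0],[-0.006,0,0,0],[0,0,0,0]]'; python3 - <<'E'
from h import *
look("scene","scene3.png",[("pin_dish",.026)])
look("top",None,[("pin_dish",.026)])
E
```

```text
time: 6.23
ee_pos: [0.5576, 0.3534, 0.022]
eef_rot: [0.553, 0.833, 0.001, -0.0]
ft_force: [-1.0, 3.9, 1.6]
width: 0.0497
grip_force: 1.3
time: 6.73
ee_pos: [0.5734, 0.316, 0.0215]
eef_rot: [0.555, 0.832, -0.0, 0.001]
ft_force: [-0.1, 0.1, 1.0]
width: 0.0494
grip_force: 0.3
scene pin_dish 0.59 [301. 288.  24.  11.] circ 0.579 0.302 0.024 x 0.557 0.602 y 0.291 0.314
top pin_dish 0.47 [254. 195.   4.   6.] circ 0.634 0.244 0.003 x 0.632 0.635 y 0.241 0.246
```

View pics/scene3.png

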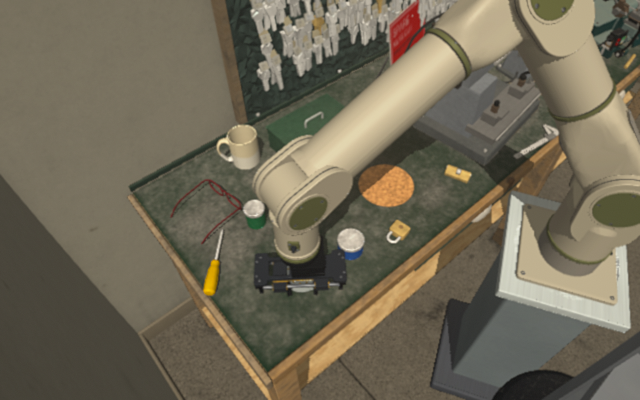

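The dish is hidden under the gripper at (301,288), and the push force was about 4 N as expected. I'll carry on through the lane.

```bash
python3 -m pendant '[[-0.006,0,0,0],[-0.009,0,0,0],[-0.009,0,0,0],[-0.009,0,0,0],[-0.009,0,0,0],[-0.009,0,0,0],[-0.009,0,0,0],[-0.008,0,0,0]]';python3 - <<'E'
from h import *
look("top","top4.png",[("pin_dish",.026),("grease_tin",.046),("rouge_tin",.06)])
E
```

```text
time: 7.6
ee_pos: [0.5991, 0.2539, 0.0215]
eef_rot: [0.554, 0.832, -0.0, 0.0]
ft_force: [-0.9, 0.5, -0.8]
width: 0.0499
grip_force: 0.7
top rouge_tin 0.61 [281. 149.  18.  26.] circ 0.749 0.164 0.034 x 0.717 0.782 y 0.138 0.19
```

View pics/top4.png

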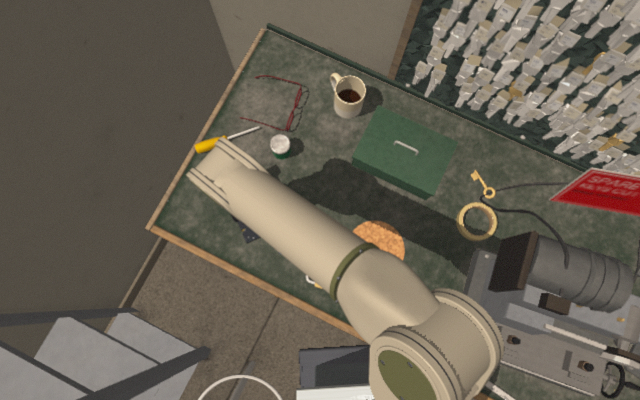

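The arm hides the dish. The polish tin is unmoved at (280,147), so I'll push on.

```bash
python3 -m pendant '[[-0.007,0,0,0],[-0.011,0,0,0],[-0.012,0,0,0],[-0.012,0,0,0],[-0.012,0,0,0],[-0.012,0,0,0],[-0.011,0,0,0],[-0.008,0,0,0]]';python3 - <<'E'
from h import *
look("scene","scene5.png",[("pin_dish",.026),("grease_tin",.046),("rouge_tin",.06)])
look("top",None,[("pin_dish",.026)])
print(r.read_state()["joint_positions"].round(2))
E
```

```text
time: 8.47
ee_pos: [0.6323, 0.1749, 0.0216]
eef_rot: [0.554, 0.832, -0.0, 0.0]
ft_force: [-1.2, 4.2, 2.2]
width: 0.0493
grip_force: 1.7
scene pin_dish 0.55 [299. 230.  25.  20.] circ 0.631 0.174 0.025 x 0.606 0.656 y 0.156 0.19
scene grease_tin 0.57 [350. 246.  28.  34.] circ 0.504 0.18 0.044 x 0.471 0.536 y 0.137 0.223
scene rouge_tin 0.68 [250. 215.  16.  30.] circ 0.747 0.185 0.044 x 0.722 0.78 y 0.145 0.225
[ 0.19  0.71 -0.75  1.54  0.53  1.1  -0.28]
```

View pics/scene5.png

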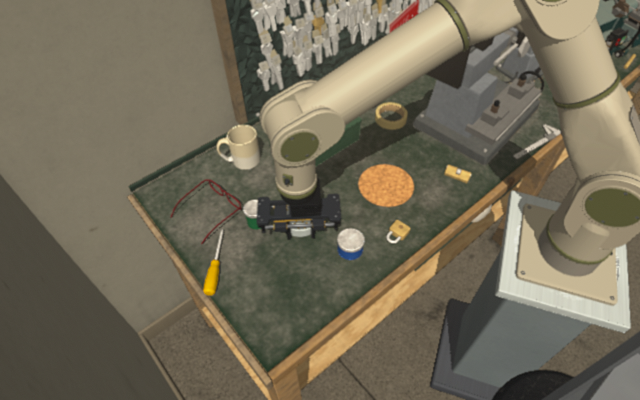

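The gripper is at (299,220) with the dish beneath it. Both tins are where they started: grease (350,246), polish (253,213). Next I'll curve around the dish centre while pushing.

```bash
python3 -m pendant '[[-0.006,0.003,0,0.06],[-0.006,0.003,0,0.06],[-0.005,0.0055,0,0.105],[-0.005,0.0055,0,0.105],[-0.005,0.0055,0,0.105],[-0.005,0.0055,0,0.105],[-0.005,0.0055,0,0.105],[-0.005,0.0055,0,0.105]]';python3 - <<'E'
from h import *
look("top","top6.png",[("pin_dish",.026),("rouge_tin",.06)])
plan(.6,.1,.02,50,1)
E
```

```text
time: 9.43
ee_pos: [0.6742, 0.1397, 0.0214]
eef_rot: [0.821, 0.57, 0.0, -0.0]
ft_force: [0.5, 0.8, -0.8]
width: 0.0498
grip_force: 0.5
t 9.5833 from [6.7400e-01 1.3900e-01 2.1000e-02 6.9921e+01]
[[-0.0618,-0.0564,0.0014,0.3477]]
```

View pics/top6.png

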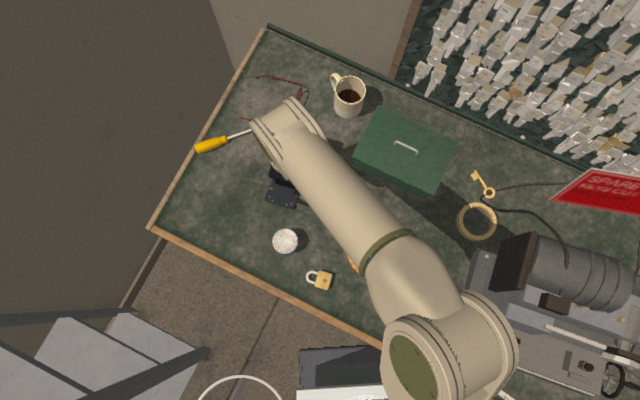

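The arm again covers the dish. The grease tin at (285,241) is untouched. I'll finish the curve next.

```bash
python3 -m pendant '[[-0.006,0.0055,0,0.105],[-0.006,0.0055,0,0.105],[-0.006,0.0055,0,0.105],[-0.006,0.0055,0,0.105],[-0.006,0.0055,0,0.105],[-0.005,0.002,0,0.04],[-0.006,0,0,0],[0,0,0,0]]';python3 - <<'E'
from h import *
look("scene","scene7.png",[("pin_dish",.026),("rouge_tin",.06)])
look("top",None,[("pin_dish",.026)])
plan(.6,.1,.02,50,1)
E
```

```text
time: 10.25
ee_pos: [0.6732, 0.0906, 0.0214]
eef_rot: [0.947, 0.323, -0.0, 0.0]
ft_force: [0.3, -0.3, -0.3]
width: 0.0494
grip_force: 0.0
scene pin_dish 0.56 [322. 202.  28.  38.] circ 0.623 0.066 0.058 x 0.575 0.658 y 0.009 0.123
scene rouge_tin 0.76 [253. 215.  20.  30.] circ 0.745 0.186 0.043 x 0.711 0.778 y 0.146 0.224
top pin_dish 0.6 [320. 198.  20.  30.] circ 0.615 0.069 0.04 x 0.577 0.65 y 0.05 0.105
t 10.5 from [6.7400e-01 9.1000e-02 2.1000e-02 3.7521e+01]
[[-0.0534,-0.0519,0.0015,-0.2178]]
```

View pics/scene7.png

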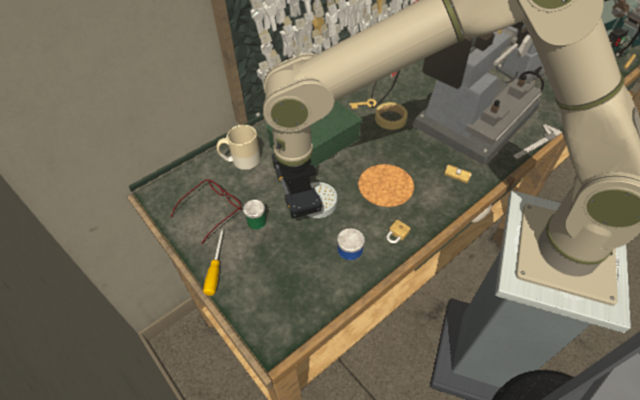

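The dish now shows at about (322,202), past the lane and seated against the fingers, with both tins in place. The mat is 193 mm straight ahead.

```bash
python3 -m pendant '[[-0.006,-0.001,0,-0.025],[-0.01,0,0,0],[-0.012,0,0,0],[-0.012,0,0,0],[-0.012,0,0,0],[-0.012,0,0,0],[-0.012,0,0,0],[-0.012,0,0,0]]';python3 -m pendant '[[-0.012,0,0,0],[-0.012,0,0,0],[-0.012,0,0,0],[-0.01,0,0,0],[-0.008,0,0,0],[-0.006,0,0,0],[0,0,0,0]]';python3 - <<'E'
from h import *
look("scene","scene8.png",[("pin_dish",.026),("cork_mat",0)])
look("top",None,[("pin_dish",.026)])
plan(.6,.1,.02,50,1)
E
```

```text
time: 11.17
ee_pos: [0.6042, 0.0364, 0.0216]
eef_rot: [0.943, 0.334, 0.0, -0.0]
ft_force: [0.8, 0.7, -0.6]
width: 0.0496
grip_force: 0.8
time: 11.75
ee_pos: [0.5573, -0.0022, 0.0215]
eef_rot: [0.943, 0.332, -0.0, 0.0]
ft_force: [-0.4, -0.1, -0.2]
width: 0.0496
grip_force: 0.0
scene pin_dish 0.8 [375. 188.  24.  33.] circ 0.506 -0.026 0.059 x 0.462 0.523 y -0.085 0.032
scene cork_mat 0.83 [394. 184.  42.  45.] circ 0.473 -0.062 0.075 x 0.4 0.522 y -0.134 0.013
top pin_dish 0.82 [357. 245.  18.  25.] circ 0.485 -0.014 0.031 x 0.466 0.514 y -0.039 0.01
t 12.0 from [ 5.5800e-01 -1.0000e-03  2.2000e-02  3.8866e+01]
[[0.0956,-0.0523,0.0016,-0.1943]]
```

View pics/scene8.png

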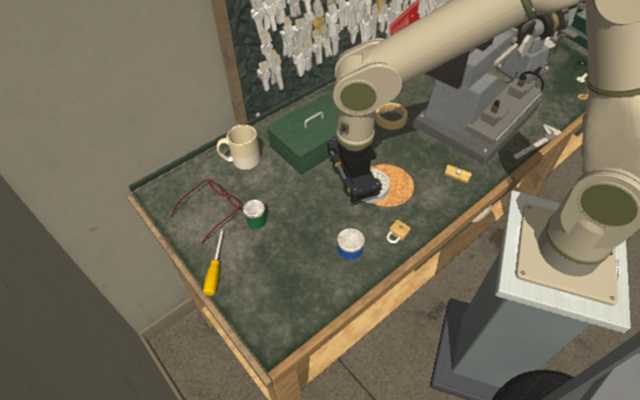

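The dish is at (372,188), about 47 mm short of the mat centre and in line with it. I'll push the rest and back off.

```bash
python3 -m pendant '[[-0.006,0,0,0],[-0.009,0,0,0],[-0.009,0,0,0],[-0.009,0,0,0],[-0.007,0,0,0],[-0.005,0,0,0],[-0.003,0,0,0],[0,0,0,0]]';python3 -m pendant '[[0.005,0,0,0],[0.01,0,0,0],[0.015,0,0,0],[0.015,0,-0.01,0],[0,0,-0.03,0],[0,0,-0.035,0],[0,0,-0.035,0],[0,0,-0.035,0]]';python3 -m pendant '[[0.01,0,-0.03,0],[0.01,0,-0.03,0],[0.01,0,-0.03,0],[0,0,-0.02,0],[0,0,0,0],[0,0,0,0]]';python3 - <<'E'
from h import *
look("scene","scene9.png",[("pin_dish",.026),("cork_mat",0),("grease_tin",.046),("rouge_tin",.06)])
look("top",None,[("pin_dish",.026),("cork_mat",0),("grease_tin",.046),("rouge_tin",.06)])
E
```

```text
time: 12.67
ee_pos: [0.5201, -0.0321, 0.0216]
eef_rot: [0.943, 0.332, -0.0, 0.0]
ft_force: [1.1, -0.5, -0.3]
width: 0.0493
grip_force: 0.0
time: 13.33
ee_pos: [0.5561, -0.0018, 0.168]
eef_rot: [0.943, 0.333, -0.0, -0.0]
ft_force: [0.4, -0.5, -0.0]
width: 0.0498
grip_force: 0.0
time: 13.83
ee_pos: [0.5801, 0.0168, 0.2773]
eef_rot: [0.943, 0.333, 0.001, 0.0]
ft_force: [0.2, -0.4, -0.5]
width: 0.0499
grip_force: 0.0
scene pin_dish 0.55 [384. 183.  39.  34.] circ 0.475 -0.055 0.061 x 0.424 0.526 y -0.116 0.005
scene cork_mat 0.69 [384. 185.  56.  49.] circ 0.475 -0.065 0.077 x 0.402 0.55 y -0.13 0.011
scene grease_tin 0.59 [350. 244.  27.  29.] circ 0.502 0.179 0.044 x 0.47 0.537 y 0.136 0.222
scene rouge_tin 0.8 [255. 215.  23.  29.] circ 0.742 0.183 0.044 x 0.709 0.779 y 0.144 0.224
top pin_dish 0.65 [368. 250.  16.  39.] circ 0.472 -0.043 0.044 x 0.43 0.515 y -0.056 -0.016
top cork_mat 0.77 [362. 251.  32.  54.] circ 0.474 -0.045 0.073 x 0.403 0.545 y -0.067 0.011
top grease_tin 0.76 [286. 242.  21.  29.] circ 0.506 0.165 0.033 x 0.473 0.539 y 0.135 0.196
top rouge_tin 0.74 [281. 147.  15.  26.] circ 0.75 0.165 0.035 x 0.717 0.782 y 0.14 0.19
```

View pics/scene9.png

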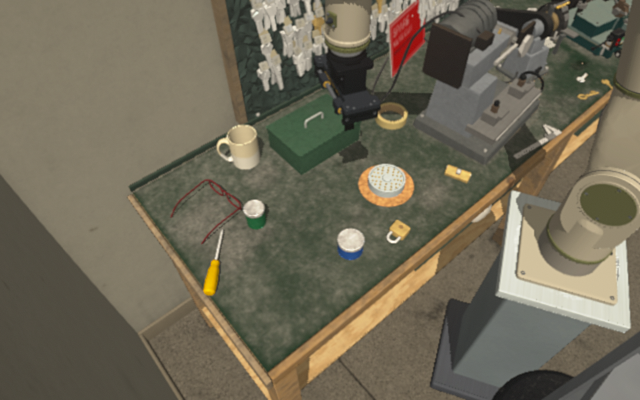

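The dish sits at (386,182), wholly on the mat, whose centre is at (385,185). The tins are unmoved and the gripper is clear.

```bash
python3 -c "
from bench import r
print(r.close_job())"
```

```text
the job is handed in; nothing more can be done
None
```

The pinning dish lies wholly on the cork mat, pushed through the lane without moving either tin; the gripper is clear, and I handed the job in at about 14 s on the robot's clock (no verdict was returned).

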